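# Lock the safety cap onto the wood-oil jar

## Task

The children are coming back: close the open wood-oil jar with its black push-and-turn safety cap. Set the cap on the jar's neck, press it down against its spring, turn it clockwise until it comes up against the stop, and let it spring up so that it is locked and stays down by itself; leave the small lid, the wooden block and the brush where they are.

Things in the scene. Friction and masses are not known exactly. Their poses are not given: they have to be found in the camera images.
- cap_center (a point): The jar's safety cap: ribbed black plastic, 58 mm across, 28 mm high, about 50 g, loose on the table, open side down, bore 51 mm. The point is on its axis half-way up, 14 mm above its lower edge; z points up out of its top. x points at one of its two opposite inner lugs, which two small raised marks on the top show.
- cap_lug (a point): Centre of one inner lug of the cap, 23 mm from the axis; the other is opposite. Each is 50 degrees wide, reaches in to 20.5 mm from the axis and spans 2.5 to 6.5 mm above the cap's lower edge. Just above the lugs is a flat spring-loaded sealing disc that meets the jar's rim: 1 N to start it, then 1 N per mm.
- jar_rim (a point): Centre of the rim of the open wood-oil jar, a white plastic jar 72 mm in diameter, held fast in either well of the timber rack. z is up; the rim is 122 mm above the table, the neck 39 mm in diameter. Locked, the cap's centre is level with this point; merely laid on or pressed but not turned, the spring lifts it to about 6.5 mm above.
- neck_lugs (a point): On the jar's axis, level with the top of the neck's two opposite lugs, 4.5 mm below the rim. The lugs are 90 degrees wide, 49 mm across, with two 90 degree gaps between. THEY MAY POINT ANY WAY ROUND: this frame's x and y do not tell; look from above or feel. Cap lugs landing on them stop the cap with its centre 7 mm above the rim; within 20 degrees of mid-gap they go down between them.
- neck_shoulder (a point): On the jar's axis, on its flat shoulder, 20 mm below the rim. The cap, pressed in through the gaps, bottoms here (its centre 6 mm below the rim, 13.5 N). Held over 2.5 mm below the rim (10 N or more) it turns clockwise from above (0.1 to 0.3 N m), under a lip on each neck lug, to a hard stop 98 degrees past mid-gap. Past the lip, from 82 degrees on, let go, it springs up into a notch: locked.
- closed_jar_top (a point): The second jar in the rack, the same kind, already closed with the same kind of cap and fixed, 130 mm from the open jar. The point is the centre of the top of its cap, 136 mm above the table.
- rack: The timber rack screwed to the table, 120 mm along its x, 336 mm along its y, 63 mm high; the origin is the centre of its underside. The two jars stand 65 mm either side of it along its y.
- small_lid: A small black screw lid of another pot, 38 mm across and 16 mm high, loose on the table; the origin is the centre of its underside. Not for this jar: leave it.
- block: A loose hollow wooden play block, 85 x 85 x 55 mm with a thumb hole in its top; the origin is the centre of its underside. Leave it.
- brush: A loose brush with a wooden handle lying along its x; leave it.
There are look-alikes about, which are no part of the job. What is shaped like the part that bears cap_center but green or pink is not meant.

How it is judged:
By the outcome, as a careful person would: the job done as asked, in the order asked, and still so for the second after the job is handed in, with the robot touching nothing.
It also fails if it takes over 51 s, if anything falls off the work surface, if the arm or the gripper's body presses on something with over 40 N, if the wrist force passes 120 N, or if a joint passes its speed limit or range.

## Robot

A 7-joint arm with a two-finger parallel gripper is mounted at the origin on the work surface. World frame = base frame: x ahead of the robot, y to its left, z up, the work surface at z = 0. Lengths are in m, angles in rad, forces in N, time in s.
With the tool pointing down it reaches from about 0.425 to 0.95 m from the base axis. Payload 16.7 kg.
Tool frame: the origin (TCP) lies between the finger pads; the fingertips stand ahead of it and the grasp point (between the pads) lies 2 mm behind it (manip.tips_ahead is the z of the fingertips in the tool frame, in m); z points along the fingers, y is the line along which they close (so a half turn about z gives the same grasp; the last joint's range is limited). The gripper opens to 94 mm and grips with 3 to 60 N. Pads are 16 mm wide; open, the fingers measure 119 mm over their backs; the gripper's body (75 mm by 177 mm) begins 78 mm behind the grasp point.
Start: joints at [1.034, 0.426, 0.074, 1.606, -0.034, 1.111, -0.067], TCP at [0.255, -0.625, 0.222] pointing down, gripper open.
Joint ranges: [-2.85, 2.85], [-0.5, 2.14], [-1.23, 1.37], [0.21, 2.46], [-1.02, 4.16], [0.16, 2.05], [-2.73, 2.73]. Speed limits (rad/s): [1.89, 1.89, 2.39, 2.39, 3.01, 3.01, 3.01].

## Interface

Orientations are given as [roll, pitch, yaw] about the fixed x, y, z axes, in that order (R = Rz(yaw) Ry(pitch) Rx(roll)).
In Python, from rig import readout, cams, workorder, manip gives the robot as it stands.
- The arm moves only by the tool apply_moves, never from a script. Its argument "deltas" is a list of rows, each a list of 7 numbers: the shift along the tool's x, y, z in mm, then the turn, a rotation vector about the tool's x, y, z in degrees, then the opening in per cent of the stroke, from 0 (shut) to 100 (fully open). In form: [[dx, dy, dz, wx, wy, wz, fingers], ...]. A call has 1 to 5 rows; each row is the pose to reach, as a shift and turn from the pose commanded when the call began, along the tool's axes at that moment; what a row does not reach only later rows make up. A row lasts 1/10 s, in which the tool goes at most 50 mm and 8.59 degrees, less where a joint would pass 70% of its speed; a pose out of reach is approached as far as the arm can. A call with a gripper value outside its range is refused whole. The fingers move at their own pace and stop on an object; "force" is the grip in N (left out, the last holds). Time passes only in rows, so rows that repeat a pose let the fingers close. It gives the time, the measured TCP pose, the force and the opening at its end, in the units of the state.
- readout.observe(): the state, without advancing time (a new reading comes with each control period).
- cams.camera(name): name is "scene" or "side" or "wrist"; returns a dict with "pixels" (400x640x3 uint8, red, green, blue), "z_map" (400x640 float32, m along the optical axis (not along the pixel's ray), 0 where there is no reading), "vfov" (degrees; the focal length in pixels is half the picture's height over the tangent of half this angle, whatever the lens; pixels are square), "cx", "cy" (the principal point, pixels), "k1" (the pictures are not rectified: a ray, as slopes to the right and down, at radius r is drawn at 1 + k1 r^2 times it, then the intrinsics apply), "R" (3x3) and "t" (3): a world point X has camera coordinates R X + t. Camera axes: x right, y down, z forward; pixel columns grow to the right and rows downward; lengths in m; the calibration is good to about 2 mm. A picture is of the moment at which its call begins.
- workorder.sign_off(): hands the job in, once; it reports no verdict.
Trained networks look in the newest picture that a camera, given by its name, has taken for a name from the list of things; names that differ only in an ending like _2 or _b are one class to them, and where a whole thing is asked for, a point or a joint stands for the part that bears it (a point fixed in the world has none). Each returns a list of dicts, best first, with "score" (0 to 1); they miss things now and then, are a little off and sometimes report something else, mostly with a low value. They report only what shows in the picture. A call takes as long as a camera call. They do not tell look-alikes from the thing itself.
- cams.masks_of(target, camera): "mask" (400x640 bool, what is visible of it) and "centre" ([column, row] in pixels, amid what is visible of it).
- cams.mark_of(target, camera): "centre" ([column, row] in pixels: a listed point, or the origin of a listed thing).
The state is a dict: "time": time; "joints": joint angles; "joint_vel": joint speeds; "effort": joint torques, N m; "position": TCP position; "ee_rot": TCP orientation; "contact_force": force on the tool from outside, world axes, zero at the start; "ft_torque": the same for the moment, N m; "opening": opening from 0.0 (shut) to 1.0 (fully open).
Only numpy, scipy, OpenCV 4.12 (cv2) and the standard library are available. Lean on these libraries where they do the work, as an engineer would, in place of code of your own. Each camera call takes 0.05 s, during which the arm holds its last target. There are 200 camera calls.

## Working session

There is one attempt and no reset: what is moved stays moved. The work goes in short steps, Python scripts to look and compute and a tool call to move; the robot and the scene stay as the last step left them, time stands still between calls to the robot, and variables do not carry over. Pictures are saved under pics/ and viewed, on a budget of 10 in all, crops included, one or two more only if the job needs it, and the job is handed in when it is done.

Besides the shell and the picture viewer there is one more tool, called after "Call:" as name(argument=value, ...), one argument or row to a line, values as JSON. apply_moves: Moves the arm, as the interface text tells. Its arguments: {"type":"object","properties":{"deltas":{"type":"array","items":{"type":"array","items":{"type":"number"}}},"force":{"type":"number"}},"required":["deltas"]}

```bash
mkdir -p pics; ls; cat > h.py <<'E'
import numpy as np, cv2
from rig import readout, cams, workorder, manip
from scipy.spatial.transform import Rotation as Ro
def K(c):
    f=200/np.tan(np.radians(c["vfov"])/2); return np.array([[f,0,c["cx"]],[0,f,c["cy"]],[0,0,1.]])
def dist(c): return np.array([c["k1"],0,0,0,0.])
def ray(c,px):
    u=cv2.undistortPoints(np.array([[px]],float),K(c),dist(c))[0,0]
    d=c["R"].T@np.array([u[0],u[1],1.]); o=-c["R"].T@c["t"]; return o,d
def at_z(c,px,z):
    o,d=ray(c,px); return o+d*(z-o[2])/d[2]
def at_depth(c,px):
    o,d=ray(c,px); z=c["z_map"][int(round(px[1])),int(round(px[0]))]; return o+d*z
def proj(c,X):
    p,_=cv2.projectPoints(np.atleast_2d(np.array(X,float)),cv2.Rodrigues(c["R"])[0],c["t"].astype(float),K(c),dist(c)); return p[:,0]
def save(c,n): cv2.imwrite("pics/"+n,c["pixels"][:,:,::-1])
E
python3 - <<'E'
from h import *
print(readout.observe(), manip.tips_ahead)
for n in ["scene","side","wrist"]:
    c=cams.camera(n); save(c,n+"0.png")
    print(n,"pos",-c["R"].T@c["t"],c["vfov"],c["k1"])
    for t in ["cap_center","jar_rim","closed_jar_top","neck_lugs","small_lid","block","brush","rack"]:
        for r in cams.mark_of(t,n)[:4]: print(t,r["centre"],round(r["score"],2),np.round(at_depth(c,r["centre"]),3))
a=cv2.imread("pics/scene0.png");b=cv2.imread("pics/side0.png");w=cv2.imread("pics/wrist0.png")
E
```

```text
pics
{'time': 0.0, 'joints': array([ 1.03350515,  0.42669986,  0.0738835 ,  1.60656481, -0.0341008 ,
        1.11078984, -0.06711604]), 'joint_vel': array([-9.37713798e-04, -6.17074297e-05,  1.49797367e-03, -6.65596538e-05,
       -1.41811372e-04,  5.53834899e-05,  9.85047319e-04]), 'effort': array([-2.93557845e-03, -9.35825372e+01,  3.66518967e+00, -4.54201090e+01,
       -4.91053099e-02,  2.02310452e-02,  1.28743468e-04]), 'position': array([ 0.25505665, -0.62453674,  0.22181664]), 'ee_rot': array([-3.14039516e+00,  9.89307284e-05,  3.87714771e-01]), 'contact_force': array([-0.03042633, -0.11472424,  0.10735395]), 'ft_torque': array([-0.01520414, -0.00383513, -0.01527553]), 'opening': 0.9999584452557256} 0.017
scene pos [ 1.37631913 -0.04835145  0.93679177] 48.266945931448575 -0.03833697556050676
cap_center [261.8, 220.6] 0.95 [ 0.602 -0.226  0.03 ]
cap_center [227.1, 203.9] 0.62 [ 0.543 -0.329  0.03 ]
cap_center [300.7, 224.1] 0.59 [ 0.61  -0.121  0.028]
cap_center [278.2, 265.8] 0.59 [ 0.744 -0.17   0.025]
jar_rim [394.3, 176.3] 0.86 [0.508 0.127 0.11 ]
closed_jar_top [439.5, 185
[... 359 characters left out ...]
.158 0.065]
side pos [0.21142481 0.57724125 1.00165873] 47.50986614099214 0.010805519410014152
cap_center [292.9, 189.1] 0.89 [ 0.72  -0.17   0.029]
cap_center [378.9, 179.3] 0.88 [ 0.515 -0.324  0.028]
cap_center [338.4, 193.5] 0.67 [ 0.594 -0.214  0.031]
cap_center [320.8, 220.3] 0.65 [ 0.593 -0.105  0.03 ]
jar_rim [302.7, 274.1] 0.92 [0.524 0.108 0.107]
closed_jar_top [255.5, 307.0] 0.94 [0.561 0.24  0.137]
neck_lugs [300.2, 272.8] 0.86 [0.531 0.107 0.106]
small_lid [384.8, 212.1] 0.71 [ 0.452 -0.223  0.018]
brush [416.5, 169.4] 0.94 [ 0.436 -0.432  0.011]
rack [282.6, 315.8] 0.69 [0.524 0.202 0.065]
wrist pos [ 0.31856898 -0.60000138  0.38362712] 60.464150279962396 -0.0015304023457609112
```

```bash
python3 - <<'E'
import cv2,numpy as np
a=cv2.imread("pics/scene0.png")[130:330,140:500];b=cv2.imread("pics/side0.png")[130:360,220:460]
a=cv2.resize(a,None,fx=2.2,fy=2.2,interpolation=cv2.INTER_CUBIC);cv2.imwrite("pics/a.png",a)
b=cv2.resize(b,None,fx=2.5,fy=2.5,interpolation=cv2.INTER_CUBIC);cv2.imwrite("pics/b.png",b)
E
```

```text
(no output)
```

View pics/a.png

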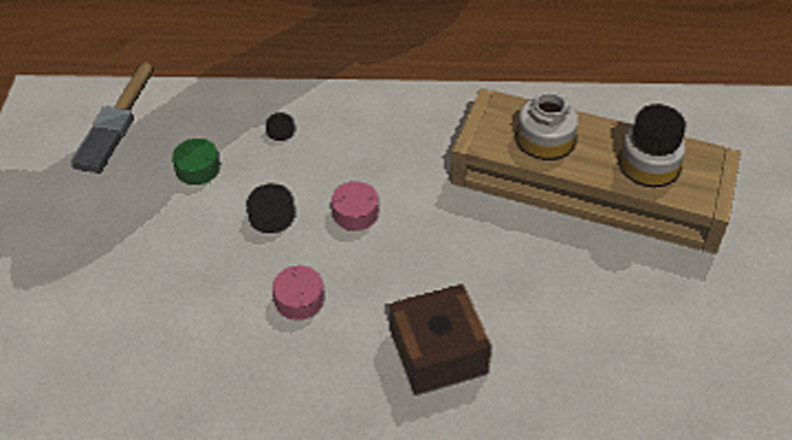

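View pics/b.png

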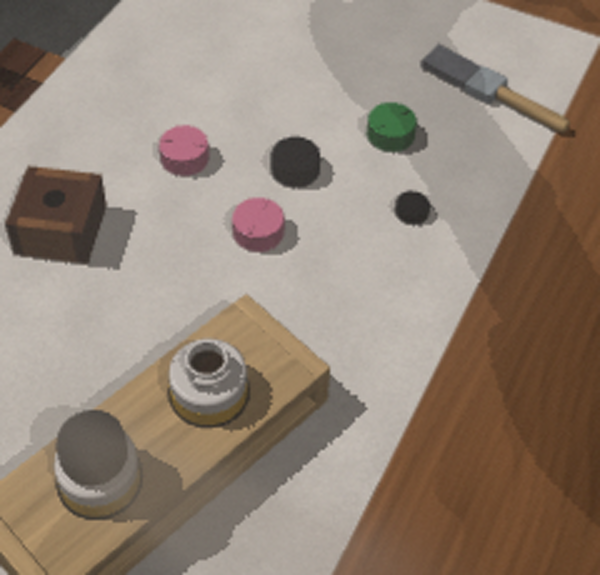

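```bash
cat >> h.py <<'E'
def go(p,yaw=None,s=None):
    s=s or readout.observe(); R=Ro.from_euler("xyz",s["ee_rot"])
    d=R.inv().apply(np.array(p)-s["position"])*1000
    T=R if yaw is None else Ro.from_euler("xyz",[np.pi,0,yaw])
    w=(R.inv()*T).as_rotvec(degrees=True)
    print("delta",np.round(d,1),"rot",np.round(w,1))
E
python3 - <<'E'
from h import *
s=readout.observe();R=Ro.from_euler("xyz",s["ee_rot"])
c=cams.camera("wrist")
print("cam in tool",R.inv().apply(-c["R"].T@c["t"]-s["position"]), (R.inv().as_matrix()@c["R"].T).round(3))
for n in ["scene","side"]:
    c=cams.camera(n)
    for t,z in [("cap_center",.014),("closed_jar_top",.136),("jar_rim",.122),("small_lid",0.008)]:
        for r in cams.masks_of(t,n)[:5]:
            m=r["mask"]; print(n,t,round(r["score"],2),np.round(r["centre"]),at_z(c,r["centre"],z).round(3),c["pixels"][m].mean(0).round(),m.sum())
    for r in cams.mark_of("jar_rim",n)[:2]+cams.mark_of("closed_jar_top",n)[:2]: print(r["centre"],at_z(c,r["centre"],.122).round(3),at_z(c,r["centre"],.136).round(3))
go([.55,-.2,.25])
E
```

```text
cam in tool [ 0.0680382   0.00096278 -0.16118542] [[ 0.    -0.973 -0.233]
 [ 1.     0.    -0.002]
 [ 0.002 -0.233  0.973]]
scene cap_center 0.8 [230. 205.] [ 0.533 -0.326  0.014] [43. 77. 45.] 388
scene cap_center 0.79 [276. 262.] [ 0.725 -0.178  0.014] [138.  78.  94.] 477
scene cap_center 0.67 [263. 221.] [ 0.591 -0.224  0.014] [38. 36. 34.] 394
scene cap_center 0.61 [301. 222.] [ 0.589 -0.123  0.014] [135.  77.  92.] 402
scene closed_jar_top 0.62 [436. 197.] [0.608 0.218 0.136] [67. 60. 51.] 883
scene closed_jar_top 0.35 [386. 190.] [0.586 0.096 0.136] [114. 104.  88.] 455
scene jar_rim 0.65 [388. 191.] [0.575 0.105 0.122] [119. 110.  94.] 387
scene small_lid 0.58 [267. 186.] [ 0.451 -0.23   0.008] [31. 28. 26.] 119
[392.2, 177.3] [0.524 0.119 0.122] [0.539 0.116 0.136]
[441.7, 183.0] [0.543 0.246 0.122] [0.557 0.241 0.136]
side cap_center 0.81 [375. 178.] [ 0.531 -0.337  0.014] [62. 95. 63.] 310
side cap_center 0.69 [339. 197.] [ 0.593 -0.216  0.014] [58. 55. 53.] 293
side cap_center 0.6 [322. 221.] [ 0.595 -0.115  0.014] [155.  99. 113.] 372
side cap_center 0.58 [290. 189.] [ 0.736 -0.176  0.014] [152.  97. 111.] 324
side cap_center 0.41 [299. 284.] [0.551 0.087 0.014] [133. 124. 113.] 609
side closed_jar_top 0.85 [258. 313.] [0.548 0.25  0.136] [108. 100.  90.] 1122
side jar_rim 0.91 [304. 290.] [0.495 0.151 0.122] [133. 124. 112.] 617
side small_lid 0.58 [383. 215.] [ 0.456 -0.22   0.008] [50. 48. 46.] 111
[302.5, 275.2] [0.517 0.119 0.122] [0.512 0.126 0.136]
[254.1, 302.2] [0.575 0.226 0.122] [0.57  0.232 0.136]
[255.7, 304.3] [0.57  0.229 0.122] [0.564 0.234 0.136]
delta [ 433.5 -281.9  -27.5] rot [0. 0. 0.]
```

```bash
python3 -c "
from h import *
go([.592,-.220,.2])"
```

```text
delta [ 464.8 -247.5   22.5] rot [0. 0. 0.]
```

Call:
apply_moves(
  deltas=[
    [42,-22,0,0,0,0,100],
    [84,-45,0,0,0,0,100],
    [127,-67,0,0,0,0,100],
    [169,-90,5,0,0,0,100],
    [211,-112,10,0,0,0,100],
  ],
)

```text
time: 2.6
position: [0.4093, -0.4398, 0.2127]
ee_rot: [3.141, -0.0, 0.388]
contact_force: [-0.1, -0.5, 0.7]
opening: 0.999
```

```bash
python3 -c "
from h import *
go([.592,-.220,.2]);print(readout.observe()['position'],readout.observe()['time'])"
```

```text
delta [ 252.3 -134.4   12.7] rot [0. 0. 0.]
[ 0.40925205 -0.43979516  0.2127131 ] 2.6
```

Call:
apply_moves(
  deltas=[
    [42,-22,2,0,0,0,100],
    [84,-45,4,0,0,0,100],
    [127,-67,7,0,0,0,100],
    [169,-90,10,0,0,0,100],
    [211,-112,12,0,0,0,100],
  ],
)

```text
time: 3.1
position: [0.5622, -0.2562, 0.2005]
ee_rot: [3.141, -0.0, 0.388]
contact_force: [0.1, -1.9, -1.1]
opening: 1.002
```

Call:
apply_moves(
  deltas=[
    [38,-20,0,0,0,0,100],
    [38,-20,0,0,0,0,100],
    [38,-20,0,0,0,0,100],
  ],
)

```text
time: 3.4
position: [0.5892, -0.2242, 0.2003]
ee_rot: [-3.141, 0.0, 0.39]
contact_force: [-0.7, -0.5, 0.3]
opening: 1.001
```

```bash
cat > look.py <<'E'
from h import *
import sys
def circ(c,z,p0,r,tag):
    # rectified top-down patch at height z around p0: 1 px = 0.25 mm
    n=320; g=(np.arange(n)-n/2)*0.0004
    X=np.stack(np.meshgrid(g,-g),-1).reshape(-1,2)+np.array(p0[:2])
    P=proj(c,np.c_[X,np.full(len(X),z)]).astype(np.float32).reshape(n,n,2)
    im=cv2.remap(c["pixels"],P[...,0],P[...,1],cv2.INTER_CUBIC)[:,:,::-1]
    cv2.imwrite("pics/"+tag,cv2.resize(im,None,fx=1.8,fy=1.8,interpolation=cv2.INTER_CUBIC)); return im
E
python3 - <<'E'
from look import *
s=readout.observe(); print(s["position"],s["time"],s["joints"].round(2))
c=cams.camera("wrist"); save(c,"wcap.png")
for r in cams.masks_of("cap_center","wrist")[:3]:
    m=r["mask"]; (u,v),rad=cv2.minEnclosingCircle(np.argwhere(m)[:,::-1].astype(np.float32))
    print(round(r["score"],2),r["centre"],at_z(c,r["centre"],.028),c["pixels"][m].mean(0).round(),m.sum(),(u,v),rad,at_z(c,(u,v),.024))
for r in cams.mark_of("cap_center","wrist")[:3]: print(r,at_z(c,r["centre"],.014),at_depth(c,r["centre"]))
circ(c,.028,[.592,-.22],0,"capt.png")
a=cv2.imread("pics/capt.png"); a=np.clip(a.astype(float)*2,0,255).astype(np.uint8); cv2.imwrite("pics/capt.png",a)
E
```

```text
[ 0.5892178  -0.22417202  0.20028923] 3.4 [ 0.36  0.38 -0.12  1.73  0.05  1.04 -0.96]
0.98 [386.6, 277.0] [ 0.5299004  -0.32634543  0.028     ] [43. 79. 49.] 2368 (386.5, 274.0) 29.12483024597168 [ 0.53153452 -0.32630637  0.024     ]
0.85 [330.5, 29.5] [ 0.72834862 -0.17879438  0.028     ] [154.  98. 115.] 3565 (332.437744140625, 32.97264099121094) 36.0452766418457 [ 0.72726178 -0.18129     0.024     ]
0.8 [325.7, 175.6] [ 0.60515706 -0.225459    0.028     ] [51. 49. 49.] 2636 (325.5, 175.27777099609375) 29.52776527404785 [ 0.60481149 -0.22546582  0.024     ]
{'centre': [227.8, 143.8], 'score': 0.97} [ 0.5955806  -0.12352529  0.014     ] [ 0.59780093 -0.12647671  0.02754426]
{'centre': [385.9, 273.4], 'score': 0.86} [ 0.52834432 -0.32916405  0.014     ] [ 0.53319705 -0.32408674  0.02757529]
{'centre': [332.4, 33.8], 'score': 0.85} [ 0.72880885 -0.18100179  0.014     ] [ 0.72619622 -0.1816261   0.02589945]
```

View pics/capt.png

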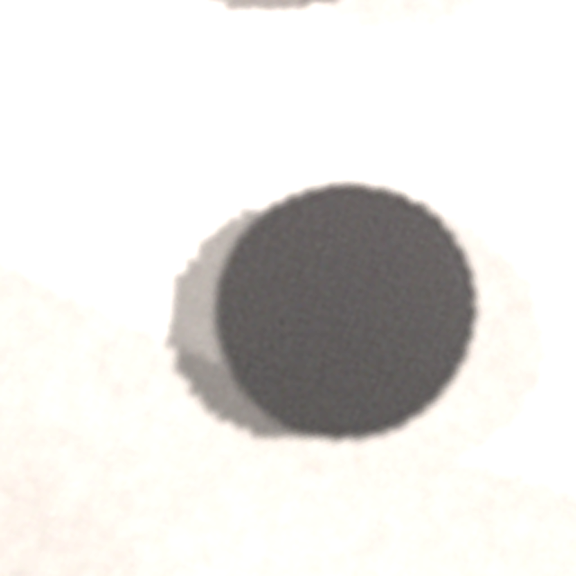

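```bash
python3 - <<'E'
from look import *
s=readout.observe(); print(s["position"],s["ee_rot"])
for n in ["wrist","scene","side"]:
    c=cams.camera(n)
    g=cv2.cvtColor(c["pixels"],cv2.COLOR_RGB2GRAY)
    p0=proj(c,[.6,-.222,.028])[0].round().astype(int)
    ys,xs=np.mgrid[p0[1]-45:p0[1]+45,p0[0]-45:p0[0]+45]
    f=K(c)[0,0]
    u=cv2.undistortPoints(np.c_[xs.ravel(),ys.ravel()].astype(float)[:,None],K(c),dist(c))[:,0]
    zz=c["z_map"][ys,xs].ravel(); X=(np.c_[u,np.ones(len(u))]*zz[:,None]-c["t"])@c["R"]
    top=(X[:,2]>.022)&(g[ys,xs].ravel()<70)
    (a,b),rad=cv2.minEnclosingCircle(X[top][:,:2].astype(np.float32)*1000)
    print(n,"top z",np.median(X[top][:,2]),"ctr",X[top].mean(0),(a,b),rad,"n",top.sum())
    if n=="wrist":
        ims=[circ(c,.028,[.605,-.225],0,"t%d.png"%i).astype(float) for i in range(1)]
        ims+=[circ(cams.camera(n),.028,[.605,-.225],0,"t.png").astype(float) for i in range(7)]
        m=np.mean(ims,0).mean(2); m=cv2.GaussianBlur(m,(0,0),1.5)
        m=m[85:235,85:235]; yy,xx=np.mgrid[-75:75,-75:75]; ins=np.hypot(yy,xx)<66
        lo,hi=np.percentile(m[ins],[1,99]); print(lo,hi)
        cv2.imwrite("pics/capm.png",cv2.resize(np.clip((m-lo)/(hi-lo)*255,0,255).astype(np.uint8),None,fx=3,fy=3))
E
```

```text
[ 0.58801739 -0.22648674  0.20053915] [3.14128576e+00 4.15383863e-04 3.85853122e-01]
wrist top z 0.026895931407540735 ctr [ 0.60433344 -0.22516014  0.02783211] (615.8233642578125, -222.0970916748047) 41.056854248046875 n 2547
46.09930107002708 52.2169846013868
scene top z 0.02810926086378935 ctr [ 0.57242189 -0.26971496  0.03013293] (619.3367309570312, -246.84291076660156) 152.70034790039062 n 559
side top z 0.0266679038287422 ctr [ 0.58953513 -0.21771258  0.03848593] (363.48760986328125, 114.59059143066406) 486.9998474121094 n 245
```

View pics/capm.png

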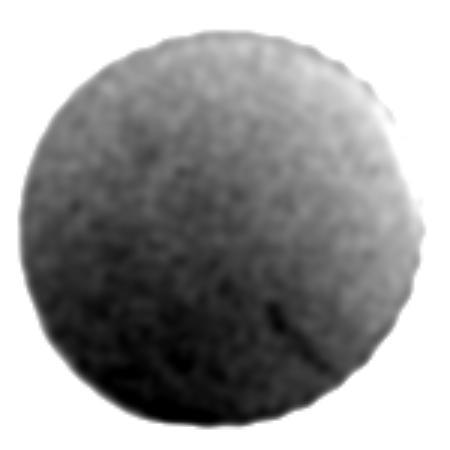

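```bash
python3 -c "
from h import *
go([.605,-.225,.11])"
```

```text
delta [15.1  6.  90.5] rot [0. 0. 0.]
```

Call:
apply_moves(
  deltas=[
    [7,3,45,0,0,0,100],
    [14,6,88,0,0,0,100],
    [14,6,88,0,0,0,100],
    [14,6,88,0,0,0,100],
  ],
)

```text
time: 4.45
position: [0.6038, -0.2252, 0.1127]
ee_rot: [-3.141, 0.001, 0.388]
contact_force: [0.4, 0.5, 1.4]
opening: 1.003
```

```bash
cat > marks.py <<'E'
from look import *
def patch(c,z,p0,half,px):
    n=int(2*half/px); g=(np.arange(n)-n/2+.5)*px
    X=np.stack(np.meshgrid(g,-g),-1).reshape(-1,2)+np.array(p0[:2])
    P=proj(c,np.c_[X,np.full(len(X),z)]).astype(np.float32).reshape(n,n,2)
    return cv2.remap(c["pixels"],P[...,0],P[...,1],cv2.INTER_CUBIC)
E
python3 - <<'E'
from marks import *
for i in range(3): s=readout.observe(); print(s["position"],s["time"])
cs=[cams.camera("wrist") for i in range(8)]
for q in cs[:4]: print((-q["R"].T@q["t"]).round(4))
r=[r for r in cams.masks_of("cap_center","wrist") if cs[-1]["pixels"][r["mask"]].mean()<70]
for q in r: 
    (u,v),rad=cv2.minEnclosingCircle(np.argwhere(q["mask"])[:,::-1].astype(np.float32)); print(q["score"],q["mask"].sum(),(u,v),rad,at_z(cs[-1],(u,v),.028))
out=[]
m=np.mean([patch(c,.028,[.605,-.225],.034,.0002).astype(float) for c in cs],0).mean(2)
# find circle
b=(m<85).astype(np.uint8); k=cv2.morphologyEx(b,cv2.MORPH_OPEN,np.ones((25,25))); M=cv2.moments(k,True); cx,cy=M["m10"]/M["m00"],M["m01"]/M["m00"]
print("centre",.605+(cx-169.5)*.0002,-.225-(cy-169.5)*.0002,"r",np.sqrt(M["m00"]/np.pi)*.2)
d=cv2.GaussianBlur(m,(0,0),1.5)-cv2.GaussianBlur(m,(0,0),14)
yy,xx=np.mgrid[:340,:340]; R=np.hypot(yy-cy,xx-cx); d[R>132]=0
out.append(np.clip(128+d*25,0,255).astype(np.uint8))
g=np.mean([patch(c,.028,[.596,-.125],.034,.0002).astype(float) for c in cs],0).mean(2)
out.append(np.clip(g*1.3,0,255).astype(np.uint8))
cv2.imwrite("pics/m2.png",np.hstack(out))
E
```

```text
[ 0.60384284 -0.2252046   0.11273603] 4.45
[ 0.60384284 -0.2252046   0.11273603] 4.45
[ 0.60384284 -0.2252046   0.11273603] 4.45
[ 0.6674 -0.2004  0.2738]
[ 0.6678 -0.2006  0.2753]
[ 0.6679 -0.2008  0.276 ]
[ 0.6679 -0.2008  0.2762]
0.79 4673 (317.0350341796875, 210.36366271972656) 39.23278045654297 [ 0.60630559 -0.22415505  0.028     ]
0.71 2002 (398.0, 333.0) 39.05134582519531 [ 0.53557324 -0.32412815  0.028     ]
centre 0.6041041329583964 -0.2255561626649362 r 29.71410376061507
```

View pics/m2.png

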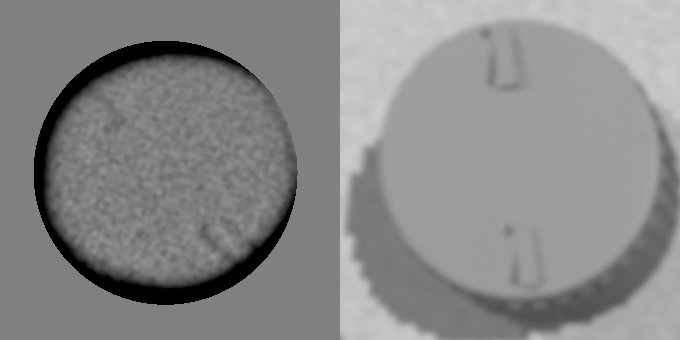

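```bash
python3 -c "
from h import *
go([.52,.119,.24])"
```

```text
delta [  52.3 -350.6 -127. ] rot [0. 0. 0.]
```

Call:
apply_moves(
  deltas=[
    [0,-25,-35,0,0,0,100],
    [10,-60,-65,0,0,0,100],
    [20,-100,-90,0,0,0,100],
    [25,-142,-110,0,0,0,100],
    [30,-185,-127,0,0,0,100],
  ],
)

```text
time: 5.4
position: [0.5616, -0.0413, 0.2411]
ee_rot: [3.141, -0.001, 0.387]
contact_force: [0.8, 1.1, -1.1]
opening: 1.0
```

Call:
apply_moves(
  deltas=[
    [6,-43,0,0,0,0,100],
    [12,-86,0,0,0,0,100],
    [18,-128,0,0,0,0,100],
    [22,-165,0,0,0,0,100],
    [22,-165,0,0,0,0,100],
  ],
)

```text
time: 5.9
position: [0.5183, 0.1235, 0.24]
ee_rot: [-3.14, -0.001, 0.394]
contact_force: [0.6, -0.4, -0.1]
opening: 0.999
```

```bash
python3 - <<'E'
from marks import *
c0=cams.camera("wrist"); 
for t in ["jar_rim","neck_lugs","closed_jar_top"]:
    for r in cams.mark_of(t,"wrist")[:2]: print(t,r["score"],r["centre"],at_z(c0,r["centre"],{"j":.122,"n":.1175,"c":.136}[t[0]]).round(4))
cs=[cams.camera("wrist") for i in range(4)]
s=readout.observe(); print(s["position"],s["time"],s["joints"].round(2),(-cs[-1]["R"].T@cs[-1]["t"]).round(4))
p=cams.mark_of("jar_rim","wrist"); p0=at_z(cs[-1],p[0]["centre"],.122) if p else [.52,.119]; print(p0)
m=np.mean([patch(c,.1175,p0,.042,.00021).astype(float) for c in cs],0)
np.save("jar.npy",m); np.save("jarp0.npy",p0)
cv2.imwrite("pics/jar.png",np.hstack([np.clip(m,0,255).astype(np.uint8)[:,:,::-1],cv2.resize(cs[-1]["pixels"],None,fx=.6,fy=.6)[:,:,::-1] if False else np.clip(128+4*(cv2.GaussianBlur(m,(0,0),1)-cv2.GaussianBlur(m,(0,0),12)),0,255).astype(np.uint8)]))
E
```

```text
closed_jar_top 0.76 [201.2, 95.7] [0.5637 0.2363 0.136 ]
[0.52010123 0.11743041 0.23945739] 6.3 [-0.08  0.2  -0.3   1.89  0.07  1.07 -1.59] [0.5836 0.142  0.4006]
[0.52, 0.119]
```

View pics/jar.png

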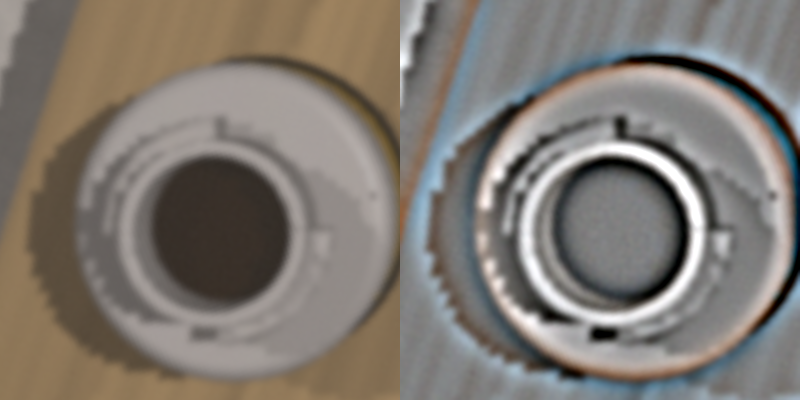

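```bash
python3 -c "
from h import *
go([.605,-.225,.12],np.radians(45))
for p in ([.605,-.225,.12],[.5235,.1133,.24]): go(p)"
```

```text
delta [-50.4 349.3 119.4] rot [ -0.    0.  -22.9]
delta [-50.4 349.3 119.4] rot [0. 0. 0.]
delta [ 1.6  5.3 -0.6] rot [0. 0. 0.]
```

Call:
apply_moves(
  deltas=[
    [-6,42,0,0,0,-4,100],
    [-12,84,0,0,0,-8,100],
    [-18,127,10,0,0,-12,100],
    [-24,170,30,0,0,-16,100],
    [-30,212,50,0,0,-22.5,100],
  ],
)

```text
time: 6.85
position: [0.5727, -0.0915, 0.1893]
ee_rot: [3.141, -0.001, 0.783]
contact_force: [1.4, 0.0, 0.7]
opening: 1.0
```

```bash
python3 -c "
from h import *
go([.605,-.225,.12],np.radians(45))"
```

```text
delta [-71.3 117.4  69.3] rot [ 0.1 -0.  -0.1]
```

Call:
apply_moves(
  deltas=[
    [-23,38,23,0,0,0,100],
    [-47,78,46,0,0,0,100],
    [-72,118,69,0,0,0,100],
    [-72,118,69,0,0,0,100],
    [-72,118,69,0,0,0,100],
  ],
)

```text
time: 7.35
position: [0.6033, -0.2255, 0.1192]
ee_rot: [-3.14, 0.001, 0.777]
contact_force: [-0.9, 0.9, 0.4]
opening: 0.996
```

```bash
python3 - <<'E'
from marks import *
cams.camera("wrist");cams.camera("wrist")
c=cams.camera("wrist"); s=readout.observe(); print(s["position"],s["ee_rot"],s["time"])
m=patch(c,.028,[.605,-.225],.040,.0002).astype(float).mean(2)
b=cv2.morphologyEx((m<70).astype(np.uint8),cv2.MORPH_OPEN,np.ones((25,25)))
cn=max(cv2.findContours(b,cv2.RETR_EXTERNAL,cv2.CHAIN_APPROX_NONE)[0],key=len)
(cx,cy),r=cv2.minEnclosingCircle(cn); e=cv2.fitEllipse(cn); 
print("circle",r*.2,"ell",e)
for x,y in ((cx,cy),e[0]): q=[.605+(x-199.5)*.0002,-.225-(y-199.5)*.0002,.022]; print(q); go(q)
E
```

```text
[ 0.60447105 -0.22245317  0.12114783] [ 3.14127842e+00 -8.73164914e-04  7.81811861e-01] 7.5
circle 30.280990600585938 ell ((198.00599670410156, 195.1348876953125), (276.7296447753906, 298.12969970703125), 50.520530700683594)
[0.6044809051513672, -0.22389758911132812, 0.022]
delta [-1.1  1.  99.1] rot [0. 0. 0.]
[0.6047011993408203, -0.2241269775390625, 0.022]
delta [-1.1  1.3 99.1] rot [0. 0. 0.]
```

Call:
apply_moves(
  deltas=[
    [-1,1,40,0,0,0,100],
    [-1,1,75,0,0,0,100],
    [-1,1,95,0,0,0,100],
    [-1,1,95,0,0,0,100],
    [-1,1,95,0,0,0,100],
  ],
)

```text
time: 8.0
position: [0.6048, -0.2243, 0.0267]
ee_rot: [3.141, -0.001, 0.782]
contact_force: [-0.2, 0.1, 0.5]
opening: 0.997
```

```bash
python3 - <<'E'
from h import *
for i in range(4): s=readout.observe(); print(s["position"].round(4),s["contact_force"].round(1)); cams.camera("wrist")
E
```

```text
[ 0.6048 -0.2243  0.0267] [-0.2  0.1  0.5]
[ 0.6052 -0.2246  0.0273] [ 0.2 -0.3 -1.2]
[ 0.6053 -0.2249  0.0274] [-0.6 -0.5  0.3]
[ 0.6052 -0.2251  0.0274] [0.1 0.3 1.1]
```

Call:
apply_moves(
  deltas=[
    [0,0,5.5,0,0,0,100],
    [0,0,5.5,0,0,0,60],
    [0,0,5.5,0,0,0,40],
    [0,0,5.5,0,0,0,30],
    [0,0,5.5,0,0,0,30],
  ],
  force=30,
)

```text
time: 8.7
position: [0.6041, -0.2252, 0.02]
ee_rot: [-3.142, -0.0, 0.78]
contact_force: [-0.4, 1.3, 0.0]
opening: 0.696
```

Call:
apply_moves(
  deltas=[
    [0,0,0,0,0,0,20],
    [0,0,0,0,0,0,20],
    [0,0,0,0,0,0,20],
    [0,0,0,0,0,0,20],
  ],
  force=60,
)

```text
time: 9.1
position: [0.6041, -0.2252, 0.02]
ee_rot: [3.142, -0.0, 0.78]
contact_force: [-0.3, 0.0, 0.2]
opening: 0.611
```

```bash
python3 - <<'E'
from h import *
for i in range(2): s=readout.observe(); print(s["position"].round(4),s["contact_force"].round(1),s["opening"],s["time"]); cams.camera("wrist")
go([.605,-.225,.22],np.radians(135)); go([.54,.06,.22],np.radians(135))
E
```

```text
[ 0.6041 -0.2252  0.02  ] [-0.3  0.   0.2] 0.6106280850061833 9.1
[ 0.6041 -0.2251  0.02  ] [-0.4 -0.8  0.7] 0.6092205107440395 9.15
delta [   0.8    0.5 -200. ] rot [  0.   -0.  -90.3]
delta [ 155.1 -247.7 -200. ] rot [  0.   -0.  -90.3]
```

Call:
apply_moves(
  deltas=[
    [0,0,-30,0,0,0,20],
    [5,-7,-70,0,0,-8,20],
    [25,-32,-105,0,0,-16,20],
    [50,-64,-135,0,0,-24,20],
    [77,-100,-160,0,0,-32,20],
  ],
)

```text
time: 9.7
position: [0.5887, -0.101, 0.1809]
ee_rot: [3.14, 0.0, 1.343]
contact_force: [1.0, 1.5, -0.3]
opening: 0.607
```

```bash
python3 - <<'E'
from h import *
s=readout.observe(); print(s["position"].round(4),s["contact_force"].round(1),s["opening"],s["time"])
go([.5655,.071,.18],np.radians(135))
E
```

```text
[ 0.5887 -0.101   0.1809] [ 1.   1.5 -0.3] 0.607394633251258 9.7
delta [162.4 -61.4   0.8] rot [  0.1   0.1 -58. ]
```

Call:
apply_moves(
  deltas=[
    [30,-12,0,0,0,-8,20],
    [62,-24,0,0,0,-16,20],
    [95,-37,0,0,0,-24,20],
    [130,-50,0,0,0,-32,20],
    [162,-61,0,0,0,-40,20],
  ],
)

```text
time: 10.2
position: [0.566, 0.0717, 0.1792]
ee_rot: [3.141, 0.0, 2.043]
contact_force: [0.6, 0.5, -0.3]
opening: 0.613
```

Call:
apply_moves(
  deltas=[
    [0,0,0,0,0,-8,20],
    [0,0,0,0,0,-16,20],
    [0,0,0,0,0,-18,20],
    [0,0,0,0,0,-18,20],
  ],
)

```text
time: 10.6
position: [0.5664, 0.07, 0.179]
ee_rot: [-3.142, -0.0, 2.352]
contact_force: [-0.5, -0.0, -0.3]
opening: 0.613
```

```bash
python3 - <<'E'
from marks import *
cams.camera("wrist")
c=cams.camera("wrist"); s=readout.observe(); print(s["position"],s["ee_rot"],s["time"],s["joints"].round(2),s["opening"])
np.savez("st.npz",**{k:c[k] for k in c}); save(c,"stage.png")
go([.5655,.071,.18],np.radians(135))
E
```

```text
[0.56647676 0.06994708 0.17901224] [-3.14156361e+00 -1.12523702e-04  2.34943608e+00] 10.7 [ 0.25  0.36 -0.6   1.86  0.24  1.    0.33] 0.611682923414784
delta [ 1.4  0.  -1. ] rot [-0.  -0.  -0.4]
```

View pics/stage.png

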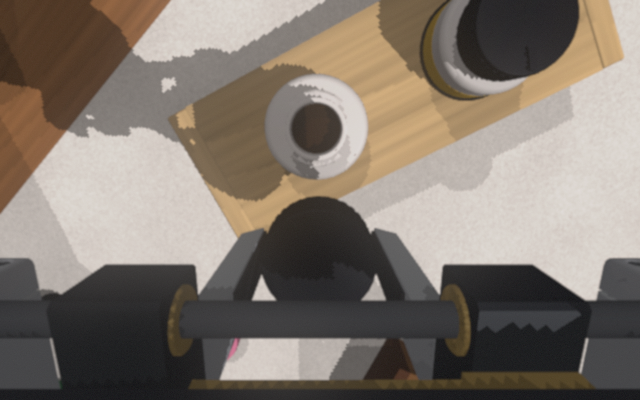

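```bash
cat > fit.py <<'E'
from marks import *
from scipy.optimize import least_squares
c=dict(np.load("st.npz")); c={k:(v if v.ndim else float(v)) if k not in("pixels","z_map","R","t") else v for k,v in c.items()}
s=readout.observe(); g=cv2.cvtColor(c["pixels"],cv2.COLOR_RGB2GRAY)
# cap: outline points (rows 190..245)
reg=np.zeros_like(g); reg[190:240,262:374]=1
b=cv2.morphologyEx(((g<75)&(reg>0)).astype(np.uint8),cv2.MORPH_OPEN,np.ones((5,5)))
pts=[(u,np.argmax(b[:,u])-.5) for u in range(275,362) if b[:,u].any()]
pts=np.array(pts,float); pts=pts[pts[:,1]>191]; print(len(pts),pts[::12].tolist())
a=np.linspace(0,2*np.pi,360)
def hull(p,zt):
    X=np.vstack([np.c_[p[0]+.029*np.cos(a),p[1]+.029*np.sin(a),np.full(360,z)] for z in (zt,zt-.028)])
    return cv2.convexHull(proj(c,X).astype(np.float32))
ztop=s["position"][2]+.008
f=lambda p:[cv2.pointPolygonTest(hull(p,ztop),tuple(map(float,q)),True) for q in pts]
for st in [s["position"][:2]]:
    r=least_squares(f,st,diff_step=1e-3,loss="soft_l1"); print("cap",r.x,"res px",np.abs(r.fun).mean()); cap=r.x
# rim: edge of inner hole+outer rim, at z .122
def rimfit(c,p0,thr):
    m=patch(c,.122,p0,.03,.0001).astype(float).mean(2); m=cv2.GaussianBlur(m,(0,0),3)
    h=cv2.morphologyEx((m<thr).astype(np.uint8),cv2.MORPH_OPEN,np.ones((15,15)))
    cn=max(cv2.findContours(h,cv2.RETR_EXTERNAL,cv2.CHAIN_APPROX_NONE)[0],key=len); e=cv2.fitEllipse(cn); M=cv2.moments(cn)
    q=[p0[0]+(e[0][0]-299.5)*1e-4,p0[1]-(e[0][1]-299.5)*1e-4]; print("hole",q,e[1]); return m
m=rimfit(c,[.5235,.1133],90)
cv2.imwrite("pics/rim.png",np.clip(m,0,255).astype(np.uint8))
R=Ro.from_euler("xyz",s["ee_rot"]); print("cap-TCP tool mm",R.inv().apply(np.r_[cap,ztop]-s["position"])*1000, "cam",(-c["R"].T@c["t"]))
im=c["pixels"][:,:,::-1].copy(); cv2.polylines(im,[hull(cap,ztop).round().astype(int)],True,(0,255,0)); 
for rr in (.0195,): cv2.polylines(im,[proj(c,np.c_[.5235+rr*np.cos(a),.1133+rr*np.sin(a),a*0+.122]).round().astype(int)],True,(0,255,255))
im=cv2.resize(im[60:300,220:420],None,fx=2.4,fy=2.4); cv2.imwrite("pics/fit.png",np.hstack([im,cv2.cvtColor(cv2.resize(np.clip(m,0,255).astype(np.uint8),(300,576))[:, :],cv2.COLOR_GRAY2BGR)]))
E
python3 fit.py
```

```text
87 [[275.0, 219.5], [287.0, 207.5], [299.0, 200.5], [311.0, 197.5], [323.0, 196.5], [335.0, 198.5], [347.0, 205.5], [359.0, 215.5]]
cap [0.56918919 0.06779527] res px 0.3525128337369328
hole [0.5227513244628906, 0.11212787475585938] (307.43341064453125, 313.4992980957031)
cap-TCP tool mm [-3.43588702  0.41942462 -8.00039885] cam [0.52015789 0.11723748 0.34014096]
```

View pics/fit.png

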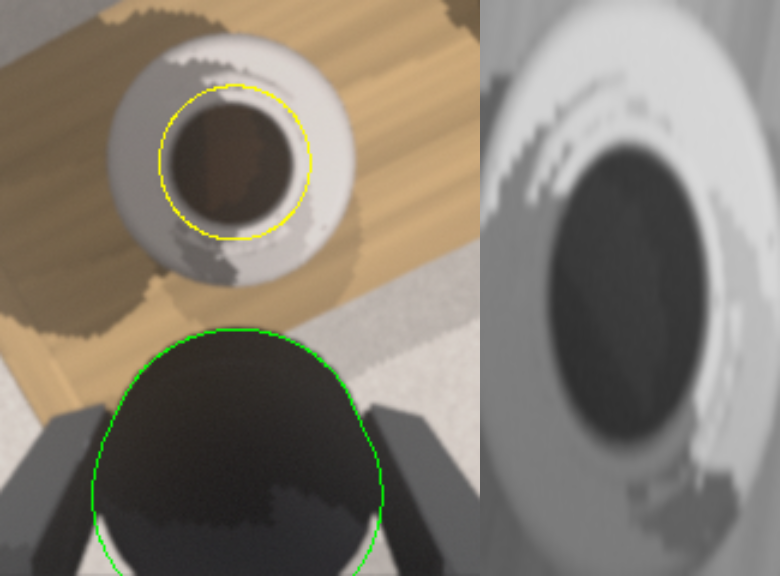

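```bash
cat > dep.py <<'E'
from marks import *
import sys
def cloud(c,box):
    u0,v0,u1,v1=box; ys,xs=np.mgrid[v0:v1,u0:u1]
    u=cv2.undistortPoints(np.c_[xs.ravel(),ys.ravel()].astype(float)[:,None],K(c),dist(c))[:,0]
    z=c["z_map"][ys,xs].ravel(); X=(np.c_[u,np.ones(len(u))]*z[:,None]-c["t"])@c["R"]
    return X.reshape(ys.shape+(3,)),z.reshape(ys.shape)
if __name__=="__main__":
    c=dict(np.load("st.npz")); s=readout.observe(); R=Ro.from_euler("xyz",s["ee_rot"])
    X,z=cloud(c,(240,180,400,305)); P=R.inv().apply((X.reshape(-1,3)-s["position"]))*1000; P=P.reshape(X.shape)
    np.set_printoptions(linewidth=200,suppress=True,precision=1)
    print("centre column: row, x, y, z"); 
    for v in range(190,305,4): print(v,P[v-180,318-240],P[v-180,290-240],P[v-180,345-240])
    for v in (240,270,280,290,298): print(v,[(u,P[v-180,u-240].round(1).tolist()) for u in (255,258,261,264,267,270,366,369,372,375,378,381)])
E
python3 dep.py
```

```text
centre column: row, x, y, z
190 [  9.3   0.2 117.8] [  9.6 -22.9 116.5] [  9.3  22.6 118. ]
194 [  6.    0.2 117.6] [  6.  -23.  117.5] [  6.2  22.6 116.7]
198 [26.6  0.2 12.2] [  2.6 -23.1 117.4] [-11.7  27.8 180.1]
202 [26.7  0.2  3.1] [ -0.9 -23.1 117.7] [-15.9  27.9 180.1]
206 [26.1  0.2 -2.4] [ 22.9 -14.2  10.3] [23.2 14.   8.9]
210 [25.3  0.2 -6.9] [ 22.7 -13.6   2.8] [23.6 13.3 -0.5]
214 [23.2  0.2 -6.5] [ 22.2 -13.2  -2.7] [23.2 12.9 -6.3]
218 [21.4  0.2 -6.8] [ 21.6 -12.8  -7.4] [21.5 12.8 -7.1]
222 [19.5  0.2 -7. ] [ 19.5 -12.9  -7.1] [19.5 12.9 -6.9]
226 [17.5  0.2 -6.7] [ 17.7 -12.9  -7.4] [17.5 12.9 -6.7]
230 [15.2  0.2 -5.9] [ 15.4 -13.   -6.5] [15.9 12.9 -8.1]
234 [13.4  0.2 -6.5] [ 13.2 -13.1  -5.8] [13.5 13.  -6.7]
238 [11.5  0.2 -6.7] [ 11.8 -13.   -7.6] [11.5 13.  -6.8]
242 [ 9.4  0.2 -6.4] [  9.7 -13.   -7.2] [ 9.8 13.  -7.6]
246 [ 7.6  0.2 -7.1] [  7.2 -13.2  -6. ] [ 7.5 13.1 -6.8]
250 [ 5.5  0.2 -6.8] [  5.8 -13.1  -7.7] [ 5.6 13.1 -7.1]
254 [ 3.5  0.2 -7. ] [  3.5 -13.2  -7. ] [ 3.8 13.1 -7.7]
258 [ 1.7  0.2 -7.7] [  0.9 -13.3  -5.7] [ 0.9 13.3 -5.6]
262 [-1.1 
[... 1710 characters left out ...]
258, [-113.7, -64.8, 178.7]), (261, [-114.1, -61.7, 179.5]), (264, [-115.0, -58.7, 181.2]), (267, [-114.6, -55.4, 180.4]), (270, [-15.7, -23.5, -6.4]), (366, [-15.8, 24.0, -6.2]), (369, [-114.6, 55.9, 180.3]), (372, [-114.3, 59.0, 179.8]), (375, [-114.2, 62.3, 179.5]), (378, [-114.2, 65.5, 179.6]), (381, [-114.3, 68.8, 179.7])]
298 [(255, [-124.2, -68.8, 180.4]), (258, [-123.8, -65.4, 179.6]), (261, [-123.8, -62.1, 179.6]), (264, [-123.5, -58.7, 179.0]), (267, [-123.8, -55.6, 179.7]), (270, [-124.1, -52.4, 180.2]), (366, [-124.1, 52.9, 180.1]), (369, [-123.4, 56.0, 178.9]), (372, [-124.1, 59.4, 180.0]), (375, [-123.4, 62.5, 178.8]), (378, [-123.8, 65.9, 179.5]), (381, [-123.4, 69.1, 178.8])]
```

Call:
apply_moves(
  deltas=[
    [20,0,0,0,0,0,20],
    [42,-1,5,0,0,0,20],
    [63.5,-1.7,10,0,0,0,20],
    [63.5,-1.7,20,0,0,0,20],
    [63.5,-1.7,24,0,0,0,20],
  ],
)

```text
time: 11.2
position: [0.5201, 0.1142, 0.1544]
ee_rot: [-3.141, 0.0, 2.352]
contact_force: [0.3, 0.1, -1.3]
opening: 0.612
```

```bash
python3 - <<'E'
from dep import *
cams.camera("wrist");c=cams.camera("wrist"); s=readout.observe(); R=Ro.from_euler("xyz",s["ee_rot"])
print(s["position"],s["ee_rot"],s["time"],s["contact_force"].round(1))
np.savez("st2.npz",**c); save(c,"st2.png")
im=cv2.resize(c["pixels"][130:310,210:430],None,fx=3,fy=3,interpolation=cv2.INTER_CUBIC)[:,:,::-1]; cv2.imwrite("pics/st2c.png",im)
print(proj(c,[[.5228,.1121,.102],[.5228,.1121,.063]]))
E
```

```text
[0.52060332 0.11354173 0.15448564] [-3.14081434e+00 -4.55729902e-04  2.35039947e+00] 11.3 [-0.4 -0.4  0.6]
[[318.67909495 228.66613903]
 [318.62702454 212.83544524]]
```

View pics/st2c.png

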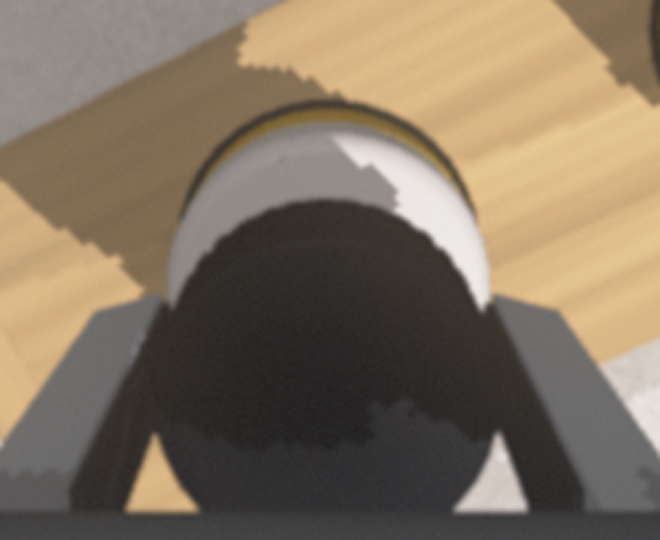

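Call:
apply_moves(
  deltas=[
    [0,0,6,0,0,0,20],
    [0,0,10,0,0,0,20],
    [0,0,13,0,0,0,20],
    [0,0,15,0,0,0,20],
    [0,0,15,0,0,0,20],
  ],
)

```text
time: 11.8
position: [0.5206, 0.1139, 0.1398]
ee_rot: [-3.141, -0.0, 2.351]
contact_force: [-0.5, 0.2, -0.3]
opening: 0.609
```

```bash
cat > st.py <<'E'
from h import *
P=[];F=[];T=[]
for i in range(4):
    s=readout.observe(); P.append(s["position"]);F.append(s["contact_force"]);T.append(s["ft_torque"]); cams.camera("wrist")
s=readout.observe()
print(np.mean(P,0).round(4),"F",np.mean(F,0).round(1),"T",np.mean(T,0).round(2),s["ee_rot"].round(3),s["opening"].round(3),s["time"],s["joints"].round(2)[-1])
E
python3 st.py
```

```text
Traceback (most recent call last):
  File "st.py", line 6, in <module>
    print(np.mean(P,0).round(4),"F",np.mean(F,0).round(1),"T",np.mean(T,0).round(2),s["ee_rot"].round(3),s["opening"].round(3),s["time"],s["joints"].round(2)[-1])
                                                                                                         ^^^^^^^^^^^^^^^^^^
AttributeError: 'float' object has no attribute 'round'
```

No contact yet at 0.1398, as expected. Continue down gently.

Call:
apply_moves(
  deltas=[
    [0,0,1.5,0,0,0,20],
    [0,0,3,0,0,0,20],
    [0,0,4,0,0,0,20],
    [0,0,4,0,0,0,20],
  ],
)

```text
time: 12.4
position: [0.5205, 0.114, 0.1359]
ee_rot: [-3.141, -0.0, 2.351]
contact_force: [-0.3, -0.9, -0.3]
opening: 0.611
```

```bash
sed -i 's/s\["opening"\].round(3)/s["opening"]/' st.py; python3 st.py
```

```text
[0.5206 0.114  0.136 ] F [ 0.5 -0.1 -0.6] T [ 0.01 -0.1  -0.  ] [3.141 0.    2.351] 0.6082022275964796 12.6 0.2
```

Call:
apply_moves(
  deltas=[
    [0,0,1.5,0,0,0,20],
    [0,0,3,0,0,0,20],
    [0,0,4,0,0,0,20],
    [0,0,4,0,0,0,20],
  ],
)

```text
time: 13.0
position: [0.5208, 0.114, 0.1321]
ee_rot: [3.141, 0.0, 2.351]
contact_force: [-0.1, -0.6, 2.8]
opening: 0.613
```

```bash
python3 st.py
```

```text
[0.5208 0.114  0.1321] F [ 0.1 -0.3  2.7] T [-0.04 -0.16  0.01] [3.141 0.    2.351] 0.611824459393022 13.2 0.2
```

Call:
apply_moves(
  deltas=[
    [0,0,2.5,0,0,0,20],
    [0,0,5,0,0,0,20],
    [0,0,7.5,0,0,0,20],
    [0,0,9.5,0,0,0,20],
    [0,0,9.5,0,0,0,20],
  ],
)

```text
time: 13.7
position: [0.5208, 0.114, 0.1227]
ee_rot: [3.141, 0.0, 2.351]
contact_force: [-3.1, -1.7, 11.5]
opening: 0.61
```

```bash
python3 st.py
```

```text
[0.5208 0.114  0.1228] F [-2.5 -1.3 11.7] T [-0.3   0.46 -0.01] [3.141 0.    2.351] 0.6078015345791739 13.9 0.19
```

Call:
apply_moves(
  deltas=[
    [0,0,0.3,0,0,4,20],
    [0,0.1,0.5,0,0,10,20],
    [0,0.3,0.5,0,0,16,20],
    [-0.1,0.5,0.5,0,0,20,20],
    [-0.1,0.5,0.5,0,0,20,20],
  ],
)

```text
time: 14.4
position: [0.5217, 0.1146, 0.1227]
ee_rot: [3.14, 0.0, 1.999]
contact_force: [-0.1, -0.4, 12.5]
opening: 0.611
```

```bash
python3 st.py
```

```text
[0.5217 0.1146 0.1226] F [-0.1 -0.1 12.3] T [-0.16  0.02 -0.07] [3.14  0.    2.002] 0.6096982231434903 14.6 -0.13
```

Call:
apply_moves(
  deltas=[
    [0,0.3,0,0,0,7,20],
    [-0.1,0.6,0,0,0,14,20],
    [-0.2,0.9,0,0,0,20,20],
    [-0.2,1.1,0,0,0,25,20],
    [-0.2,1.1,0,0,0,25,20],
  ],
)

```text
time: 15.1
position: [0.5228, 0.1148, 0.1226]
ee_rot: [3.14, -0.0, 1.562]
contact_force: [0.1, -1.4, 12.9]
opening: 0.609
```

```bash
python3 st.py
```

```text
[0.5228 0.1148 0.1226] F [-0.3 -1.2 12.2] T [-0.19  0.04 -0.07] [ 3.14  -0.     1.566] 0.6105272783876948 15.3 -0.53
```

Call:
apply_moves(
  deltas=[
    [-0.1,0.3,0,0,0,7,20],
    [-0.3,0.6,0,0,0,14,20],
    [-0.5,0.9,0,0,0,22,20],
    [-0.6,1.2,0,0,0,30,20],
    [-0.6,1.2,0,0,0,30,20],
  ],
)

```text
time: 15.8
position: [0.5241, 0.1143, 0.1227]
ee_rot: [3.14, -0.001, 1.037]
contact_force: [-0.8, 0.1, 11.7]
opening: 0.611
```

```bash
python3 st.py
```

```text
[0.5241 0.1143 0.1227] F [-0.1 -0.3 11.8] T [-0.13  0.05 -0.06] [ 3.140e+00 -1.000e-03  1.042e+00] 0.613466838787572 16.0 -1.0
```

Call:
apply_moves(
  deltas=[
    [0,0.2,0,0,0,5,20],
    [0,0.5,0,0,0,10,20],
    [-0.1,0.7,0,0,0,15,20],
    [-0.1,0.8,0,0,0,18,20],
    [-0.1,0.8,0,0,0,18,20],
  ],
)

```text
time: 16.5
position: [0.5247, 0.1138, 0.1227]
ee_rot: [3.141, -0.001, 0.726]
contact_force: [-0.3, -0.5, 11.9]
opening: 0.609
```

```bash
python3 st.py
```

```text
[0.5247 0.1138 0.1227] F [ 0.1 -0.5 12.4] T [-0.04  0.12 -0.06] [ 3.141e+00 -2.000e-03  7.280e-01] 0.6123877051523606 16.7 -1.29
```

Call:
apply_moves(
  deltas=[
    [0,0.1,0,0,0,2,20],
    [0,0.2,0,0,0,4,20],
    [0,0.3,0,0,0,6,20],
    [0,0.3,0,0,0,6,20],
  ],
)

```text
time: 17.1
position: [0.5238, 0.1133, 0.1224]
ee_rot: [-3.142, 0.001, 0.622]
contact_force: [-6.3, -1.2, 16.2]
opening: 0.608
```

```bash
python3 st.py
```

```text
[0.5238 0.1133 0.1224] F [-7.2 -1.6 16.3] T [-0.28  1.7   0.17] [-3.142e+00  1.000e-03  6.240e-01] 0.6117189834227897 17.3 -1.39
```

Call:
apply_moves(
  deltas=[
    [-0.2,-0.1,0,0,0,2,20],
    [-0.4,-0.2,0,0,0,4,20],
    [-0.4,-0.2,0,0,0,4,20],
  ],
)

```text
time: 17.6
position: [0.5237, 0.1132, 0.1225]
ee_rot: [3.141, 0.0, 0.554]
contact_force: [-3.5, -2.7, 15.4]
opening: 0.61
```

```bash
python3 st.py
```

```text
[0.5237 0.1132 0.1225] F [-3.8 -2.6 15.4] T [-0.5   1.13  1.5 ] [3.141 0.    0.555] 0.6117345092680903 17.8 -1.45
```

Call:
apply_moves(
  deltas=[
    [0,0,0,0,0,-2,20],
    [0,0,-1,0,0,-3.5,20],
    [0,0,-2.5,0,0,-3.5,20],
    [0,0,-4.5,0,0,-3.5,20],
    [0,0,-4.5,0,0,-3.5,20],
  ],
)

```text
time: 18.3
position: [0.5236, 0.1133, 0.1268]
ee_rot: [-3.141, 0.0, 0.615]
contact_force: [-4.7, -0.6, 11.3]
opening: 0.614
```

```bash
python3 st.py
```

```text
[0.5236 0.1133 0.1269] F [-4.5 -0.3 10.8] T [-0.01  1.01  0.39] [-3.142  0.     0.615] 0.608492267182733 18.5 -1.39
```

Call:
apply_moves(
  deltas=[
    [0,0,-0.7,0,0,0,20],
    [0,0,-1.5,0,0,0,20],
    [0,0,-1.5,0,0,0,20],
  ],
)

```text
time: 18.8
position: [0.5236, 0.1132, 0.128]
ee_rot: [-3.141, 0.0, 0.615]
contact_force: [-1.8, 0.2, 2.6]
opening: 0.606
```

```bash
python3 st.py
```

```text
[0.5236 0.1133 0.128 ] F [-2.6  0.5  2.3] T [0.28 0.51 0.38] [-3.141  0.     0.615] 0.6109127048108673 19.0 -1.39
```

Call:
apply_moves(
  deltas=[
    [0,0,0,0,0,0,70],
    [0,0,0,0,0,0,90],
    [0,0,0,0,0,0,95],
    [0,0,0,0,0,0,95],
    [0,0,0,0,0,0,95],
  ],
)

```text
time: 19.5
position: [0.5238, 0.1131, 0.128]
ee_rot: [-3.142, 0.0, 0.614]
contact_force: [-0.1, 0.9, -0.2]
opening: 0.948
```

Call:
apply_moves(
  deltas=[
    [0,0,-15,0,0,0,95],
    [0,0,-50,0,0,0,95],
    [0,0,-90,0,0,0,95],
    [0,0,-120,0,0,0,95],
    [0,0,-120,0,0,0,95],
  ],
)

```text
time: 20.0
position: [0.5256, 0.1137, 0.2522]
ee_rot: [3.139, -0.006, 0.614]
contact_force: [-0.2, 0.9, 0.2]
opening: 0.951
```

```bash
python3 st.py; python3 - <<'E'
from dep import *
c=cams.camera("wrist"); save(c,"end.png")
for n,p in (("open jar cap",[.5228,.1121,.136]),("closed",[.5637,.2363,.136])):
    q=proj(c,p)[0].round().astype(int); X,z=cloud(c,(q[0]-8,q[1]-8,q[0]+9,q[1]+9)); print(n,q,"z",np.median(X[...,2]),X[...,2].std())
    A=np.c_[X.reshape(-1,3)[:,:2],np.ones(289)]; print("slope",np.linalg.lstsq(A,X.reshape(-1,3)[:,2],rcond=None)[0][:2])
s=cams.camera("scene"); 
cv2.imwrite("pics/end2.png",np.hstack([c["pixels"][:,120:520,::-1],s["pixels"][:,140:500,::-1]]))
E
```

```text
[0.5244 0.1133 0.2495] F [ 0.4  0.3 -0.3] T [-0.01 -0.02  0.  ] [-3.141e+00  1.000e-03  6.150e-01] 0.9519186209467564 20.2 -1.34
open jar cap [318 206] z 0.13489726589557602 0.02265739098765222
slope [2.15686178 1.44452933]
closed [214  69] z 0.1351379196688357 0.0006749326822465702
slope [ 0.01235871 -0.0146215 ]
```

View pics/end2.png

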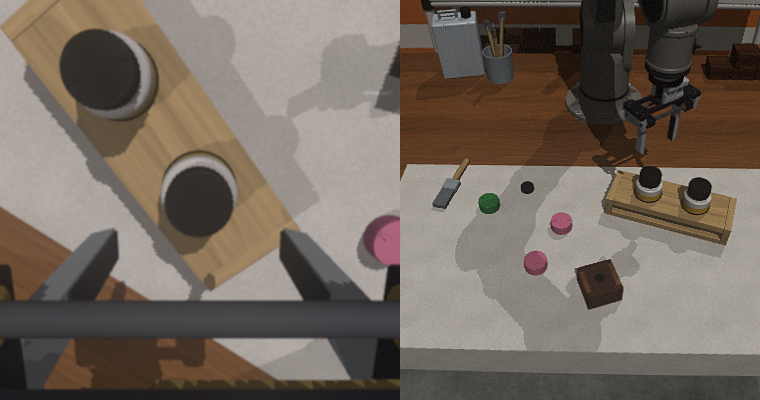

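The final picture shows the cap on the open jar (wrist view, about (198, 202)). Its top is at 0.1349 m and the closed jar's is at 0.1351 m. The small lid, block and brush are where they were.

```bash
python3 -c "
from rig import workorder; print(workorder.sign_off())"
```

```text
the job is handed in; nothing more can be done
None
```

The jar is closed with the black safety cap, and I handed the job in at about 20 s of the 51 s allowed. I gripped the cap, set it on the neck with its lugs in the gaps, and pressed it down to about 12 N. I then turned it clockwise about 100° to the hard stop, where the torque rose to 1.5 N m, eased it up into the notch and let go.

**Checks that agreed**
- **Before release:** a 1.1 mm lift dropped the upward force from 10.8 N to 2.3 N. That is far stiffer than the 1 N/mm spring, so the notch was holding the cap.
- **After release:** the top of the cap measured 0.1349 m with the gripper clear, against 0.1351 m on the already closed jar. An unlocked cap would stand at about 0.1425 m.
- **Other things:** in the last scene picture the small lid, block and brush were where they started.

**Checks that disagreed**
- **Cap position on the table:** the wrist camera and the scene and side cameras differed by about 12 mm. I used the wrist camera's value.
- **Cap in the grip:** it sat about 2.7 mm off the gripper's centre, although the grasp measurement suggested about 1 mm. I allowed for this while turning. Side forces stayed under 3 N during the turn and reached 7 N at the stop.
- **Final tilt check:** the depth slope fitted on the cap was unusable, because the sampled patch seems to have run past the cap's edge. I relied on the height reading and the picture instead.

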